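Lock the paint-tin clamp with its sprung clip

TASK

Push the tin clamp's locking pin fully home by its black knob, then take the red-gripped spring clip from its rack and slide its straight leg down through the cross hole in the pin until the red grip sits down on the shank and the sprung leg hugs it. Feel for the hole and press gently (never more than about 40 N of clip on clamp), leave the tin, cup and bottle alone, and let go.

Things in the scene. Friction and masses are not known exactly. Their poses are not given: they have to be found in the camera images.
- clamp: Fixed tin clamp: grey base 200 x 180 x 12 mm (x -95..105, y +-90), tin and yellow strap on it up to 69 mm. Origin on the underside. At x = -45 two dark lugs (34 mm in x, outer faces y = +-22, top 88 mm) carry the steel locking pin: 20 mm diameter, axis along clamp y, height 75 mm. Knob on the -y side; the drilled shank sticks out on +y, ending 22 mm past its hole.
- shank_top (a point): Top of the pin's shank where it leaves the +y lug: 85 mm above the table, at clamp y = +22 mm; axes as the clamp's. With the pin home its cross hole lies somewhere from 15 to 35 mm from here towards clamp +y (differs from pin to pin, not measured: feel or look), straight across: vertical, right through, 7 mm wide both ways, edges barely rounded.
- pin_knob (a point): Centre of the flat outer (-y) face of the black knob of the locking pin: 34 mm diameter, 16 mm long along the pin. Moves with the pin; axes as the clamp's. Push it towards the clamp's +y.
- lock_pin (a joint): How far the locking pin is drawn out towards the clamp's -y, m: 0 is fully home (knob against the lug, a hard stop), largest 0.030. It slides stiffly, about 7 N, and stays where it is left.
- rack: Fixed parking rack: base 80 x 70 x 10 mm with two aluminium rails along its x, 60 mm long, top at 55 mm above the table, each 13 mm wide with a 12 mm gap between them. Origin: centre of the underside.
- clip: Loose spring clip, about 57 g, upright in the rack, red grip resting on the rails, legs in the gap. Grip block 30 x 22 x 42 mm (x -9..21), wire bow 10 mm high on top. Origin: straight leg's axis at the grip's flat underside, z up. Its y must lie along the pin, either way round. Take it across y (22 mm) in the upper half of the grip so the fingertips clear rails and lugs.
- paint_tin: Green-labelled tin, 84 mm wide, 100 mm high; origin at the centre of its underside. Leave it alone.
- mixing_cup: White mixing cup, 80 mm wide, 95 mm high; origin at the centre of its underside. Leave it alone.
- toner_bottle: Bottle with black cap, 64 mm wide, 130 mm high; origin at the centre of its underside. Leave it alone.
- leg_tip (a point): Round tip of the clip's straight steel leg (5 mm diameter), 38.5 mm straight below the clip's origin.
- spring_tip (a point): Flared end of the clip's sprung leg, on the clip's +x side, 34.5 mm below the clip's origin. The leg bows inward, gives in the clip's x-z plane, and meets the shank once the straight leg is about 20 mm in; forcing it over takes some 3 to 12 N, then it snaps and the grip's underside lands on the shank.
Not all that is in view belongs to the job. Leave any brown or turquoise look-alike of the rack alone.

How it is judged:
By the outcome, as a careful person would: the job done as asked, in the order asked, and still so for the second after the job is handed in, with the robot touching nothing.
It also fails if it takes over 72 s, if anything falls off the work surface, if the arm or the gripper's body presses on something with over 40 N, if the wrist force passes 120 N, or if a joint passes its speed limit or range.

ROBOT

A 6-joint arm with a two-finger parallel gripper is mounted at the origin on the work surface. World frame = base frame: x ahead of the robot, y to its left, z up, the work surface at z = 0. Lengths are in mm, angles in degrees, forces in N, time in s.
With the tool pointing down it reaches from about 375 to 900 mm from the base axis. Payload 3.1 kg.
Tool frame: the origin (TCP) lies at the very end of the fingers, on their centre line; the grasp point (between the pads) lies 19 mm behind it (r.grip_point_offset is the distance from the TCP to the grasp point, in mm); z points along the fingers, y is the line along which they close (so a half turn about z gives the same grasp; the last joint's range is limited). The gripper opens to 85 mm and grips with 20 to 120 N. Pads are 22 mm wide; open, the fingers measure 114 mm over their backs; the gripper's body (76 mm by 85 mm) begins 54 mm behind the grasp point. The pads swing forward as they close: fully open they stand 13 mm farther back than shut.
Start: joints at [-81.102, 30.224, 82.088, -0, 67.689, -10.227], TCP at [204.794, -590.471, 231.31] pointing down, gripper open.
Joint ranges: [-176.69, 176.69], [-43.24, 126.21], [12.49, 139.97], [-82, 262], [0, 151.66], [-163.58, 163.58]. Speed limits (degrees/s): [159.86, 159.86, 180, 180, 180, 180].

INTERFACE

Orientations are given as [roll, pitch, yaw] about the fixed x, y, z axes, in that order (R = Rz(yaw) Ry(pitch) Rx(roll)).
In Python, from plant import r gives the robot as it stands.
- The arm moves only by the tool apply_moves, never from a script. Its argument "rows" is a list of rows, each a list of 5 numbers: the gripper command: -1 is fully open, 1 is shut, values between are in proportion, then the shift along the tool's x, y, z in m, then the turn about the tool's z in rad. In form: [[fingers, dx, dy, dz, roll], ...]. A call has 1 to 10 rows; each row shifts and turns the commanded pose from where the row before left it, along the tool's axes as they then stand; what a row does not reach is not made up. A row lasts 1/12 s, in which the tool goes at most 41.7 mm and 7.16 degrees, less where a joint would pass 70% of its speed; a pose out of reach is approached as far as the arm can. A call with a gripper value outside its range is refused whole. The fingers move at their own pace and stop on an object; the grip force is fixed at half the most. Time passes only in rows, so rows that do not move let the fingers close. It gives the time, the measured TCP pose, the force, the opening and the grip force at its end, in the units of the state.
- r.get_obs(): the state, without advancing time (a new reading comes with each control period).
- r.get_image(name): name is "scene" or "top" or "wrist"; returns the picture (384x512x3 uint8, red, green, blue); there is no depth.
- r.get_calibration(name): a dict with "K" (3x3 intrinsics, pixels), "cam_to_world" (4x4, takes a point from camera to world coordinates). Camera axes: x right, y up, looking along -z (the intrinsics and any distortion apply to the point x, -y, -z); pixel columns grow to the right and rows downward; lengths in mm; the calibration is good to about 2 mm. A picture is of the moment at which its call begins: read the wrist's pose just before it. get_calibration takes no time and is no camera call; for the wrist camera it gives the pose at the moment of the call.
- r.job_done(): hands the job in; it is judged then, once.
The state is a dict: "time": time; "q": joint angles; "joint_velocities": joint speeds; "effort": joint torques, N m; "tool_pos": TCP position; "eef_rot": TCP orientation; "ft_force": force on the tool from outside, world axes, zero at the start; "wrist_torque": the same for the moment, N m; "grip_width": finger opening in mm; "finger_force": force on a finger pad.
Only numpy, scipy, OpenCV 4.12 (cv2) and the standard library are available. Lean on these libraries where they do the work, as an engineer would, in place of code of your own. Each camera call takes 0.05 s, during which the arm holds its last target. There are 200 camera calls.

## Working session

There is one attempt and no reset: what is moved stays moved. The work goes in short steps, Python scripts to look and compute and a tool call to move; the robot and the scene stay as the last step left them, time stands still between calls to the robot, and variables do not carry over. Pictures are saved under pics/ and viewed, at most 10 in all, crops included, and the job is handed in when it is done.

Besides the shell and the picture viewer there is one more tool, called after ">>>" by a JSON object that holds its "api" and its "payload". apply_moves: Moves the arm, as the interface text tells. Its arguments: {"type":"object","properties":{"rows":{"type":"array","items":{"type":"array","items":{"type":"number"}}}},"required":["rows"]}

```bash
mkdir -p pics; ls; python3 - <<'E'
from plant import r
import cv2,numpy as np
o=r.get_obs();print(o)
for n in("scene","top","wrist"):
    im=r.get_image(n);cv2.imwrite(f"pics/{n}0.png",im[:,:,::-1])
    c=r.get_calibration(n);print(n,{k:np.round(v,3).tolist() if hasattr(v,'shape') or isinstance(v,list) else v for k,v in c.items()})
a=cv2.imread("pics/scene0.png");b=cv2.imread("pics/top0.png")
E
```

```text
pics
{'time': 0.0, 'q': array([-8.11031785e+01,  3.02805558e+01,  8.21565059e+01, -6.60775583e-04,
        6.76891634e+01, -1.02256608e+01]), 'joint_velocities': array([-0.01397099, -0.02003866, -0.06032786, -0.0291876 ,  0.0830171 ,
       -0.02401901]), 'effort': array([-6.09150775e-04, -4.42348838e+01, -1.78024274e+01, -1.21484391e-04,
        8.49242293e-03,  3.59075926e-06]), 'tool_pos': array([ 204.67185893, -589.77829587,  230.31590829]), 'eef_rot': array([-1.79875671e+02, -2.18070950e-02,  1.91227102e+01]), 'ft_force': array([ 0.09988834,  0.26322019, -0.31173993]), 'wrist_torque': array([-0.02287846, -0.02145921,  0.07321133]), 'finger_force': 0.0, 'grip_width': 85.67091649790687}
scene {'K': [[402.008, 0.0, 249.974], [0.0, 402.008, 187.615], [0.0, 0.0, 1.0]], 'cam_to_world': [[-0.871, -0.284, 0.4, 923.897], [0.49, -0.493, 0.718, 775.764], [-0.007, 0.822, 0.569, 595.112], [0.0, 0.0, 0.0, 1.0]]}
top {'K': [[349.562, 0.0, 258.719], [0.0, 349.562, 182.863], [0.0, 0.0, 1.0]], 'cam_to_world': [[-0.002, 0.986, -0.167, 461.017], [-0.999, -0.008, -0.034, 85.903], [-0.034, 0.166, 0.985, 745.204], [0.0, 0.0, 0.0, 1.0]]}
wrist {'K': [[332.18, 0.0, 252.713], [0.0, 332.18, 185.675], [0.0, 0.0, 1.0]], 'cam_to_world': [[0.328, 0.904, 0.275, 274.611], [-0.945, 0.315, 0.093, -566.359], [-0.002, -0.291, 0.957, 372.333], [0.0, 0.0, 0.0, 1.0]]}
```

View pics/scene0.png

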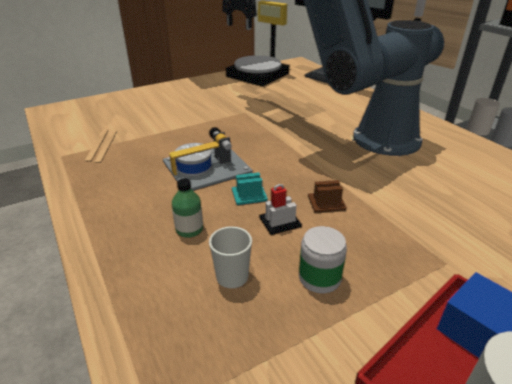

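View pics/top0.png

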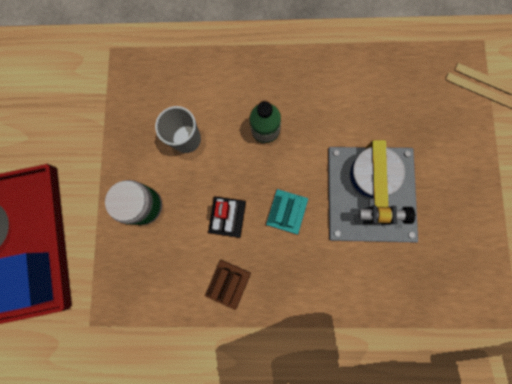

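The top view shows three racks. The black-based rack with light rails is at (227,216), with the red grip at (222,209). The turquoise one at (287,211) and the brown one at (228,284) are look-alikes. The black-based one fits because it has aluminium rails and holds the red clip. The clamp is at (373,195), with its knob at (408,215) on world -y. Next I'll measure and take a confirming crop.

```bash
cat > h.py <<'E'
import cv2,numpy as np
from plant import r
def ray(cal,uv):
    K=np.array(cal["K"]);T=np.array(cal["cam_to_world"])
    d=np.array([(uv[0]-K[0,2])/K[0,0],-(uv[1]-K[1,2])/K[1,1],-1.]);return T[:3,3],T[:3,:3]@d
def onz(cal,uv,z):
    o,d=ray(cal,uv);return (o+d*(z-o[2])/d[2])
def proj(cal,p):
    K=np.array(cal["K"]);T=np.array(cal["cam_to_world"]);q=T[:3,:3].T@(np.array(p)-T[:3,3])
    return K[0,2]+K[0,0]*q[0]/-q[2],K[1,2]+K[1,1]*-q[1]/-q[2]
def red(im): # rgb
    h=cv2.cvtColor(im,cv2.COLOR_RGB2HSV);return (((h[...,0]<8)|(h[...,0]>172))&(h[...,1]>150)&(h[...,2]>60)).astype(np.uint8)
E
python3 - <<'E'
from h import *
c=r.get_calibration("top");b=cv2.imread("pics/top0.png")
print("base corners",[onz(c,p,12).round(0)[:2].tolist() for p in [(329,147),(415,147),(417,242),(329,241)]])
print("knob outer",onz(c,(414,215),75).round(),"shank end",onz(c,(361,215),75).round())
m=red(b[:,:,::-1].copy());m[:,:150]=0
cs,_=cv2.findContours(m,0,2)
for k in cs:
    if cv2.contourArea(k)>30:
        t=cv2.minAreaRect(k);print(t,onz(c,t[0],97).round())
print("rack corners", [onz(c,p,10).round()[:2].tolist() for p in [(214,197),(245,200),(241,237),(209,233)]])
A=cv2.resize(b[185:250,190:320],None,fx=5,fy=5,interpolation=2);B=cv2.resize(b[185:250,320:430],None,fx=5,fy=5,interpolation=2)
B=cv2.copyMakeBorder(B,0,0,0,650-550,0);A=cv2.resize(np.vstack([A,B]),(600,600));cv2.imwrite("pics/crop1.png",A)
E
```

```text
base corners [[662.0, -41.0], [660.0, -223.0], [460.0, -212.0], [463.0, -33.0]]
knob outer [ 510. -184.   75.] shank end [511. -85.  75.]
((221.0, 209.5), (17.0, 14.0), 90.0) [521. 178.  97.]
rack corners [[555.0, 206.0], [549.0, 140.0], [471.0, 148.0], [480.0, 215.0]]
```

View pics/crop1.png

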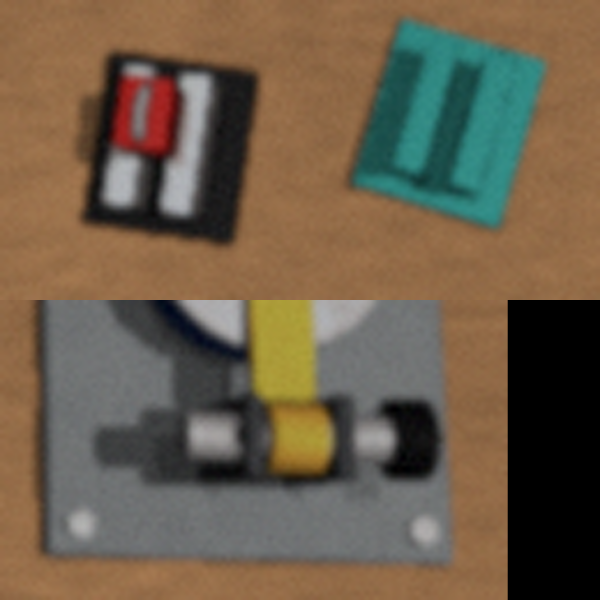

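>>> {"api": "apply_moves", "payload": {"rows": [[1,0,0,0,0.0955],[1,0,0,0,0.0955],[1,0,0,0,0.0955],[1,0,0,0,0.0955],[1,0.018,-0.024,0,0],[1,0.018,-0.024,0,0],[1,0.018,-0.024,0,0],[1,0.018,-0.024,0,0],[1,0.018,-0.024,0,0],[1,0.018,-0.024,0,0]]}}

```text
time: 0.98
tool_pos: [320.2, -450.4, 231.0]
eef_rot: [-180.0, 0.0, -2.8]
ft_force: [-0.7, -0.1, 0.1]
grip_width: 0.1
finger_force: 0.0
```

>>> {"api": "apply_moves", "payload": {"rows": [[1,0.018,-0.024,0.006,0],[1,0.018,-0.024,0.006,0],[1,0.018,-0.024,0.006,0],[1,0.018,-0.024,0.006,0],[1,0.018,-0.024,0.006,0],[1,0.018,-0.024,0.006,0],[1,0.018,-0.024,0.006,0],[1,0.018,-0.024,0.006,0],[1,0.018,-0.024,0.006,0],[1,0.018,-0.024,0.006,0]]}}

```text
time: 1.82
tool_pos: [511.6, -219.4, 170.8]
eef_rot: [-180.0, 0.0, -2.8]
ft_force: [-0.3, 0.6, -0.6]
grip_width: 0.1
finger_force: 0.0
```

```bash
python3 - <<'E'
from h import *
o=r.get_obs();print(o['time'],o['tool_pos'],o['eef_rot'])
c=r.get_calibration("wrist");im=r.get_image("wrist");cv2.imwrite("pics/w1.png",im[:,:,::-1]);np.save("w1.npy",np.array([c["K"].tolist() if 0 else 0]))
import pickle;pickle.dump(c,open("w1.pkl","wb"))
E
```

```text
1.8167 [ 511.61348628 -219.41991454  170.83361041] [-1.79985926e+02  2.33356154e-02 -2.76214626e+00]
```

View pics/w1.png

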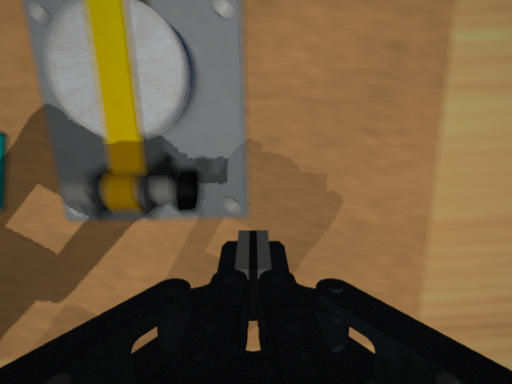

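The wrist view shows the knob centred near (188,190) with its outer face at column 198 or so, and the base's near-right corner at (247,217).

```bash
python3 - <<'E'
from h import *;import pickle
c=pickle.load(open("w1.pkl","rb"))
print("corner",onz(c,(247,218),12),"far edge",onz(c,(243.5,5),12),"left corner",onz(c,(67,221),12))
print("knob outer",onz(c,(198,190),75),onz(c,(178,190),75),"lug c",onz(c,(124,191),75))
E
```

```text
corner [ 461.47715932 -211.84026753   12.        ] far edge [ 647.54891491 -218.79459547   12.        ] left corner [466.64883591 -35.85018391  12.        ]
knob outer [ 511.83254384 -178.73878816   75.        ] [ 512.54385838 -163.7404939    75.        ] lug c [ 513.68116122 -123.11242018   75.        ]
```

>>> {"api": "apply_moves", "payload": {"rows": [[1,0,0,0.027,-0.013],[1,0,0,0.027,0],[1,0,0,0.027,0],[1,0,0,0.027,0],[1,0,-0.004,0,0],[1,0,-0.004,0,0],[1,0,-0.004,0,0],[1,0,-0.004,0,0],[1,0,-0.004,0,0],[1,0,0,0,0]]}}

```text
time: 2.7
tool_pos: [512.2, -200.2, 64.8]
eef_rot: [179.9, -0.1, -2.0]
ft_force: [0.4, 0.5, 0.9]
grip_width: 0.2
finger_force: 0.0
```

>>> {"api": "apply_moves", "payload": {"rows": [[1,0,-0.003,0,0],[1,0,-0.003,0,0],[1,0,-0.003,0,0],[1,0,-0.003,0,0],[1,0,0,0,0]]}}

```text
time: 3.12
tool_pos: [512.5, -190.3, 64.0]
eef_rot: [179.8, -0.1, -1.9]
ft_force: [-1.9, -4.9, 1.5]
grip_width: 0.2
finger_force: 2.4
```

>>> {"api": "apply_moves", "payload": {"rows": [[1,0,-0.003,0,0],[1,0,-0.003,0,0],[1,0,-0.002,0,0],[1,0,-0.002,0,0]]}}

```text
time: 3.45
tool_pos: [512.8, -181.0, 64.0]
eef_rot: [179.8, -0.1, -1.9]
ft_force: [-3.3, -6.8, 3.8]
grip_width: -0.1
finger_force: 3.6
```

>>> {"api": "apply_moves", "payload": {"rows": [[1,0,-0.002,0,0],[1,0,-0.002,0,0],[1,0,0,0,0]]}}

```text
time: 3.7
tool_pos: [512.9, -178.4, 64.1]
eef_rot: [179.6, -0.1, -1.8]
ft_force: [-4.8, -11.6, 1.8]
grip_width: 0.0
finger_force: 5.9
```

>>> {"api": "apply_moves", "payload": {"rows": [[1,0,-0.002,0,0],[1,0,0,0,0]]}}

```text
time: 3.87
tool_pos: [513.0, -178.3, 64.2]
eef_rot: [179.5, -0.1, -1.8]
ft_force: [-6.3, -16.9, 2.1]
grip_width: 0.0
finger_force: 8.8
```

>>> {"api": "apply_moves", "payload": {"rows": [[1,0,-0.002,0,0],[1,0,0,0,0]]}}

```text
time: 4.03
tool_pos: [513.1, -178.2, 64.3]
eef_rot: [179.3, -0.1, -1.7]
ft_force: [-9.0, -23.5, 0.2]
grip_width: -0.1
finger_force: 11.8
```

>>> {"api": "apply_moves", "payload": {"rows": [[1,0,0.008,0,0],[1,0,0.01,0,0],[1,0,0,-0.03,0],[1,0,0,-0.03,0],[1,0,0,-0.03,0],[1,0,-0.03,0,0],[1,0,-0.03,0,0],[1,0,-0.03,0,0],[1,0,-0.024,0,0],[1,0,0,0,0]]}}

```text
time: 4.87
tool_pos: [514.8, -70.4, 153.3]
eef_rot: [-179.8, 0.1, -1.8]
ft_force: [-0.2, -0.1, -0.1]
grip_width: 0.1
finger_force: 0.0
```

```bash
python3 - <<'E'
from h import *;import pickle
o=r.get_obs();print(o['time'],o['tool_pos'],o['eef_rot'])
c=r.get_calibration("wrist");im=r.get_image("wrist");pickle.dump((c,im),open("w2.pkl","wb"))
B=im[120:240,150:310,::-1];B=cv2.convertScaleAbs(cv2.resize(B,None,fx=5,fy=5,interpolation=2),alpha=1.5);cv2.imwrite("pics/w2.png",B)
print(proj(c,(514.8,-103.6,85)))
E
```

```text
4.8667 [514.7580542  -70.35069359 153.25536093] [-1.79846182e+02  1.30911069e-01 -1.79674349e+00]
(np.float64(302.0572678760913), np.float64(198.42098867305964))
```

View pics/w2.png

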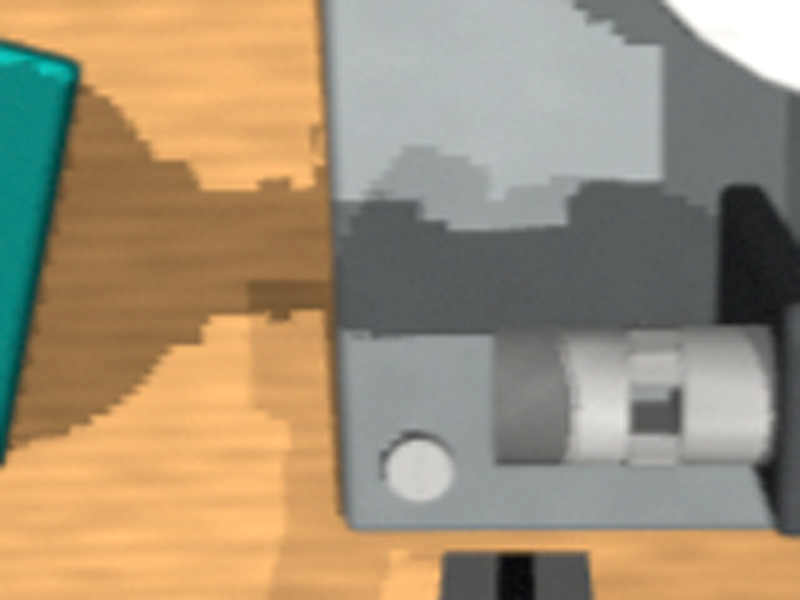

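The hole is visible in the shank, centred at full-image (281.4,201). The shank spans rows 185.6 to 213.

```bash
python3 - <<'E'
from h import *;import pickle
c,im=pickle.load(open("w2.pkl","rb"))
print("hole",onz(c,(281.4,201),85),"hole edges",onz(c,(276.2,201),85),onz(c,(286.6,201),85),"axis",onz(c,(281.4,199.3),75))
print("lugface",onz(c,(305.5,201),85), "shank end", onz(c,(249.2,199.3),75))
print("corner",onz(c,(219.5,225.5),12),"edge far",onz(c,(214.7,121),12))
E
```

```text
hole [513.38012932 -89.79586007  85.        ] hole edges [513.48338932 -86.31421614  85.        ] [513.27688003 -93.2771432   85.        ] axis [511.04164811 -90.57709389  75.        ]
lugface [ 512.90169865 -105.92723034   85.        ] shank end [511.71105963 -68.02003744  75.        ]
corner [464.72871158 -38.10898476  12.        ] edge far [560.11648469 -39.80456199  12.        ]
```

>>> {"api": "apply_moves", "payload": {"rows": [[-0.2,0,-0.031,0,0],[-0.2,0,-0.031,0,0],[-0.2,0,-0.031,0,0],[-0.2,0,-0.031,0,0],[-0.2,0,-0.031,0,0],[-0.2,0,-0.031,0,0],[-0.2,-0.002,-0.031,0,0],[-0.2,-0.002,-0.031,0,0],[-0.2,0,0,0,0.08],[-0.2,0,0,0,0]]}}

```text
time: 5.75
tool_pos: [521.1, 174.1, 153.2]
eef_rot: [-180.0, -0.0, -6.5]
ft_force: [-0.3, 0.3, 0.1]
grip_width: 50.9
finger_force: 0.0
```

```bash
python3 - <<'E'
from h import *;import pickle
o=r.get_obs();print(o['time'],o['tool_pos'],o['eef_rot'])
c=r.get_calibration("wrist");im=r.get_image("wrist");pickle.dump((c,im),open("w3.pkl","wb"))
B=im[110:260,160:360,::-1];B=cv2.resize(B,None,fx=4,fy=4,interpolation=2);cv2.imwrite("pics/w3.png",B)
m=red(im);cs,_=cv2.findContours(m,0,2)
for k in cs:
    if cv2.contourArea(k)>50:
        t=cv2.minAreaRect(k);print(t,onz(c,t[0],97))
E
```

```text
5.75 [521.1408024  174.13136424 153.1870978 ] [-1.79997796e+02 -2.32482698e-02 -6.52948796e+00]
((247.5, 199.0), (33.0, 58.0), 0.0) [526.48916133 176.34331754  97.        ]
```

View pics/w3.png

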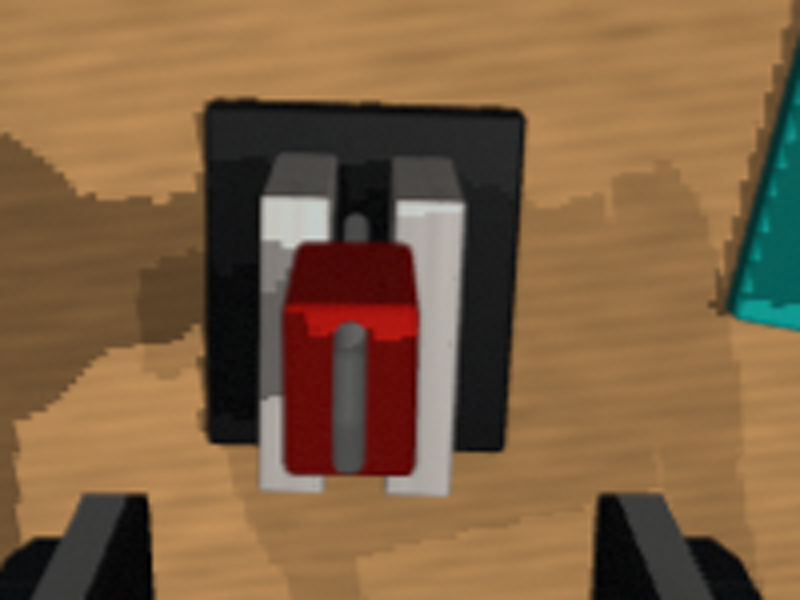

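```bash
python3 - <<'E'
from h import *;import pickle
c,im=pickle.load(open("w3.pkl","rb"))
a=onz(c,(247.9,185.75),97);b=onz(c,(247.9,228.75),97);l=onz(c,(231.2,207),97);rr=onz(c,(264.5,207),97)
print(a,b,np.linalg.norm(a-b),l,rr,np.linalg.norm(l-rr))
ce=(a+b)/2;t=np.array([521.14,174.13]);y=np.radians(-6.53);d=ce[:2]-t
print("shift tool x,y",d@[np.cos(y),np.sin(y)],d@[np.sin(y),-np.cos(y)])
E
```

```text
[535.13237036 175.06805035  97.        ] [506.19341218 178.4875352   97.        ] 29.140284441398105 [522.31992903 187.26451762  97.        ] [519.92964355 166.24638647  97.        ] 21.153612029702515
shift tool x,y -0.7751295438226931 -2.576356638819603
```

The sprung leg shows on the world +x side at crop (356,225), so clip +x is roughly world +x. I'm descending to grip it now.

>>> {"api": "apply_moves", "payload": {"rows": [[-0.2,-0.001,-0.0026,0.025,0],[-0.2,0,0,0.025,0],[-0.2,0,0,0.02,0],[-0.2,0,0,0.015,0],[-0.2,0,0,0,0],[1,0,0,0,0],[1,0,0,0,0],[1,0,0,0,0],[1,0,0,0,0],[1,0,0,0,0]]}}

```text
time: 6.63
tool_pos: [521.1, 175.7, 69.5]
eef_rot: [-180.0, -0.1, -6.6]
ft_force: [-0.1, -1.6, 3.0]
grip_width: 21.2
finger_force: 58.9
```

>>> {"api": "apply_moves", "payload": {"rows": [[1,0,0,0,0],[1,0,0,-0.01,0],[1,0,0,-0.02,0],[1,0,0,-0.03,0],[1,0,0,-0.03,0],[1,0,0,-0.02,0],[1,0,0,0,0]]}}

```text
time: 7.22
tool_pos: [522.8, 176.5, 183.3]
eef_rot: [-179.9, -0.5, -6.6]
ft_force: [0.6, -0.1, 0.2]
grip_width: 21.1
finger_force: 58.7
```

```bash
python3 - <<'E'
from h import *;import pickle
o=r.get_obs();print(o['time'],o['tool_pos'],o['eef_rot'],o['ft_force'])
c=r.get_calibration("wrist");im=r.get_image("wrist");s=r.get_image("scene");pickle.dump((c,im,s),open("w4.pkl","wb"))
cs=r.get_calibration("scene");u,v=map(int,proj(cs,o['tool_pos']));print(u,v)
A=cv2.resize(im[120:320,160:360,::-1],(400,400),interpolation=2);B=cv2.resize(s[v-40:v+40,u-40:u+40,::-1],(400,400),interpolation=2)
cv2.imwrite("pics/w4.png",np.hstack([A,B]))
E
```

```text
7.2167 [522.83891399 176.54985967 183.28478292] [-179.85327798   -0.52859469   -6.57385875] [ 0.59050033 -0.07555665  0.21250222]
278 153
```

View pics/w4.png

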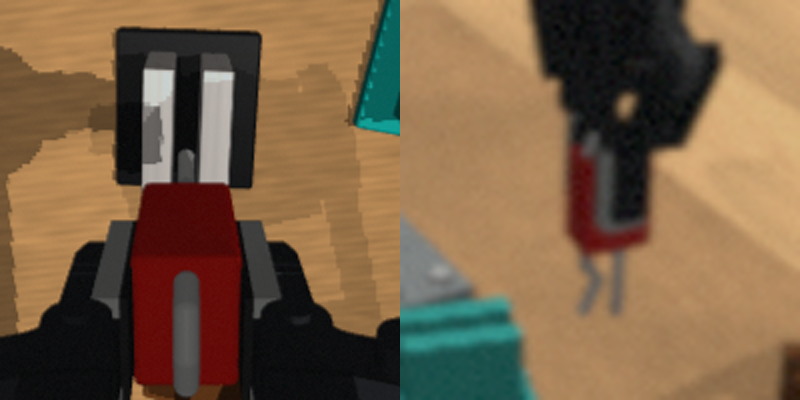

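>>> {"api": "apply_moves", "payload": {"rows": [[1,0,0,0,-0.04],[1,0,0,0,-0.04],[1,0.0006,0.03,0,0],[1,0.001,0.04,0,0],[1,0.001,0.04,0,0],[1,0.001,0.04,0,0],[1,0.001,0.04,0,0],[1,0.001,0.04,0,0],[1,0,0.026,0,0],[1,0,0.0105,0,0]]}}

```text
time: 8.15
tool_pos: [515.4, -94.1, 176.7]
eef_rot: [-180.0, 0.2, -2.2]
ft_force: [-1.1, 0.8, -0.8]
grip_width: 21.3
finger_force: 58.9
```

>>> {"api": "apply_moves", "payload": {"rows": [[1,0,0,0.015,0],[1,0,0,0.015,0],[1,0,0,0,0],[1,0,0,0,0],[1,0,0,0,0]]}}

```text
time: 8.57
tool_pos: [516.1, -89.9, 148.1]
eef_rot: [-180.0, 0.1, -2.0]
ft_force: [-0.8, -0.1, -0.1]
grip_width: 21.5
finger_force: 58.9
```

```bash
python3 - <<'E'
from h import *;import pickle
o=r.get_obs();print(o['time'],o['tool_pos'],o['eef_rot'],o['ft_force'])
for n in("scene","top"):
    c=r.get_calibration(n);s=r.get_image(n);pickle.dump((c,s),open(n+"5.pkl","wb"))
    u,v=map(int,proj(c,(513,-90,100)));
    if n=="scene": B=cv2.resize(s[v-35:v+35,u-45:u+45,::-1],(720,560),interpolation=2);print(u,v)
cv2.imwrite("pics/s5.png",B)
E
```

```text
8.5667 [516.11573335 -89.91508919 148.07016966] [-1.79965849e+02  6.53460431e-02 -1.96331518e+00] [-0.82535235 -0.11518716 -0.06044436]
226 136
```

View pics/s5.png

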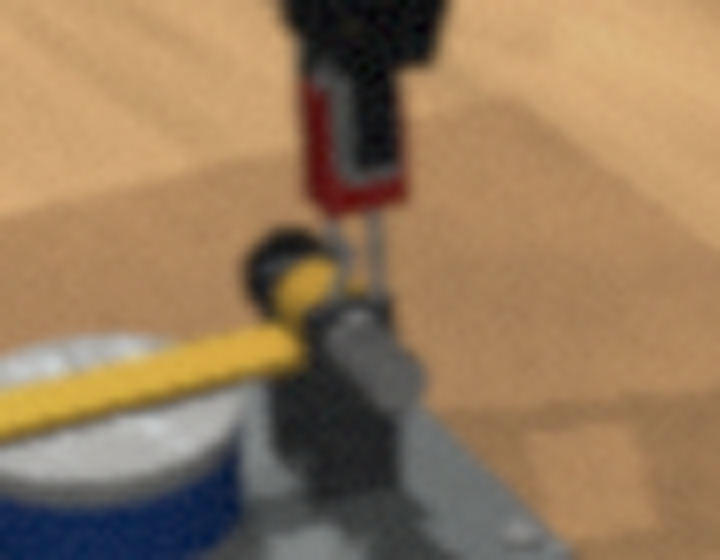

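>>> {"api": "apply_moves", "payload": {"rows": [[1,0.003,0,0,0],[1,0,0,0.003,0],[1,0,0,0.003,0],[1,0,0,0.002,0],[1,0,0,0.0015,0],[1,0,0,0.001,0],[1,0,0,0,0]]}}

```text
time: 9.25
tool_pos: [519.1, -90.8, 137.5]
eef_rot: [-180.0, 0.0, -2.0]
ft_force: [-0.2, 0.0, -0.9]
grip_width: 21.3
finger_force: 58.9
```

>>> {"api": "apply_moves", "payload": {"rows": [[1,0,0,0.001,0],[1,0,0,0.001,0],[1,0,0,0.001,0],[1,0,0,0,0]]}}

```text
time: 9.58
tool_pos: [519.2, -90.4, 134.6]
eef_rot: [-179.9, 0.0, -2.0]
ft_force: [1.0, 2.0, -2.1]
grip_width: 21.0
finger_force: 58.8
```

>>> {"api": "apply_moves", "payload": {"rows": [[1,0,0,0.001,0],[1,0,0,0.001,0],[1,0,0,0,0]]}}

```text
time: 9.83
tool_pos: [519.2, -90.3, 132.6]
eef_rot: [-179.9, 0.0, -2.0]
ft_force: [0.7, 3.5, -0.5]
grip_width: 21.2
finger_force: 58.9
```

>>> {"api": "apply_moves", "payload": {"rows": [[1,0,0,0.0015,0],[1,0,0,0.0015,0],[1,0,0,0,0]]}}

```text
time: 10.08
tool_pos: [519.2, -90.3, 129.5]
eef_rot: [-179.9, 0.0, -2.0]
ft_force: [1.3, 3.9, -1.0]
grip_width: 21.1
finger_force: 58.9
```

>>> {"api": "apply_moves", "payload": {"rows": [[1,0,-0.0006,0.001,0],[1,0,0,0.0015,0],[1,0,0,0.0015,0],[1,0,0,0,0]]}}

```text
time: 10.42
tool_pos: [519.3, -90.2, 125.5]
eef_rot: [-180.0, 0.0, -2.0]
ft_force: [0.5, 3.2, -0.8]
grip_width: 20.9
finger_force: 59.1
```

>>> {"api": "apply_moves", "payload": {"rows": [[1,0,0,0.0015,0],[1,0,0,0.0015,0],[1,0,0,0.0015,0],[1,0,0,0,0]]}}

```text
time: 10.75
tool_pos: [519.3, -90.2, 121.0]
eef_rot: [-180.0, 0.0, -2.0]
ft_force: [0.9, 3.5, 0.5]
grip_width: 21.3
finger_force: 59.1
```

>>> {"api": "apply_moves", "payload": {"rows": [[1,0,-0.0007,0.0015,0],[1,0,0,0.0015,0],[1,0,0,0.001,0],[1,0,0,0,0]]}}

```text
time: 11.08
tool_pos: [519.4, -89.9, 117.0]
eef_rot: [180.0, 0.0, -2.0]
ft_force: [0.5, 0.8, -0.9]
grip_width: 21.7
finger_force: 59.0
```

>>> {"api": "apply_moves", "payload": {"rows": [[1,0,0,0.001,0],[1,0,0,0.001,0],[1,0,0,0.001,0],[1,0,0,0,0]]}}

```text
time: 11.42
tool_pos: [519.6, -89.9, 114.3]
eef_rot: [180.0, -0.0, -2.0]
ft_force: [-0.2, 0.4, 0.1]
grip_width: 21.2
finger_force: 59.1
```

>>> {"api": "apply_moves", "payload": {"rows": [[1,0,0,0.001,0],[1,0,0,0.001,0],[1,0,0,0.001,0],[1,0,0,0.001,0],[1,0,0,0,0]]}}

```text
time: 11.83
tool_pos: [519.8, -89.9, 111.2]
eef_rot: [180.0, -0.1, -2.0]
ft_force: [0.5, 1.0, 6.0]
grip_width: 21.0
finger_force: 60.0
```

>>> {"api": "apply_moves", "payload": {"rows": [[1,0,0,0.001,0],[1,0,0,0.001,0],[1,0,0,0.001,0],[1,0,0,0,0]]}}

```text
time: 12.17
tool_pos: [519.8, -89.8, 107.8]
eef_rot: [180.0, -0.1, -2.0]
ft_force: [0.8, 1.5, 3.1]
grip_width: 21.1
finger_force: 59.4
```

>>> {"api": "apply_moves", "payload": {"rows": [[1,0,0,0.001,0],[1,0,0,0.001,0],[1,0,0,0.001,0],[1,0,0,0,0]]}}

```text
time: 12.5
tool_pos: [519.7, -89.8, 104.2]
eef_rot: [180.0, -0.0, -2.0]
ft_force: [1.0, 0.4, -2.0]
grip_width: 21.1
finger_force: 59.0
```

Spring went over; now down onto the shank.

>>> {"api": "apply_moves", "payload": {"rows": [[1,0,0,0.001,0],[1,0,0,0.001,0],[1,0,0,0.001,0],[1,0,0,0,0]]}}

```text
time: 12.83
tool_pos: [519.4, -89.6, 100.9]
eef_rot: [180.0, 0.0, -2.0]
ft_force: [0.9, 0.3, -1.5]
grip_width: 21.2
finger_force: 59.1
```

>>> {"api": "apply_moves", "payload": {"rows": [[1,0,0,0.001,0],[1,0,0,0.001,0],[1,0,0,0,0]]}}

```text
time: 13.08
tool_pos: [519.2, -89.5, 99.3]
eef_rot: [-180.0, 0.0, -2.0]
ft_force: [0.6, 0.8, 1.0]
grip_width: 21.0
finger_force: 59.6
```

>>> {"api": "apply_moves", "payload": {"rows": [[1,0,0,0.001,0],[1,0,0,0,0],[1,0,0,0,0]]}}

```text
time: 13.33
tool_pos: [519.3, -89.5, 99.1]
eef_rot: [180.0, -0.0, -2.0]
ft_force: [-1.1, 0.2, 7.6]
grip_width: 20.7
finger_force: 60.4
```

>>> {"api": "apply_moves", "payload": {"rows": [[1,0,0,0.001,0],[1,0,0,0,0],[1,0,0,0,0]]}}

```text
time: 13.58
tool_pos: [519.3, -89.5, 98.9]
eef_rot: [180.0, -0.0, -2.0]
ft_force: [-2.1, 1.1, 13.2]
grip_width: 20.9
finger_force: 61.2
```

>>> {"api": "apply_moves", "payload": {"rows": [[1,0,0,-0.001,0],[1,0,0,-0.001,0],[-0.2,0,0,0,0],[-0.2,0,0,0,0],[-0.2,0,0,0,0],[-0.2,0,0,0,0],[-0.2,0,0,0,0],[-0.2,0,0,0,0]]}}

```text
time: 14.25
tool_pos: [519.3, -89.5, 99.1]
eef_rot: [-180.0, 0.0, -2.0]
ft_force: [-1.0, 0.2, 0.5]
grip_width: 51.3
finger_force: 0.0
```

>>> {"api": "apply_moves", "payload": {"rows": [[-0.2,0,0,-0.01,0],[-0.2,0,0,-0.02,0],[-0.2,0,0,-0.03,0],[-0.2,0,0,-0.03,0],[-0.2,0,0,-0.03,0],[-0.2,0,0,0,0],[-0.2,0,0,0,0]]}}

```text
time: 14.83
tool_pos: [520.6, -89.9, 221.8]
eef_rot: [179.9, -0.3, -2.0]
ft_force: [0.1, 0.3, 0.1]
grip_width: 51.3
finger_force: 0.0
```

```bash
python3 - <<'E'
from h import *
o=r.get_obs();print(o['time'],o['tool_pos'],o['ft_force'])
s=r.get_image("scene");w=r.get_image("wrist")
A=cv2.resize(s[100:190,170:270,::-1],(400,360),interpolation=2);B=cv2.resize(w[100:280,150:350,::-1],(400,360),interpolation=2)
cv2.imwrite("pics/f.png",np.hstack([A,B]))
E
```

```text
14.8333 [520.57928317 -89.94627776 221.84705016] [0.06288976 0.27666098 0.05872343]
```

View pics/f.png

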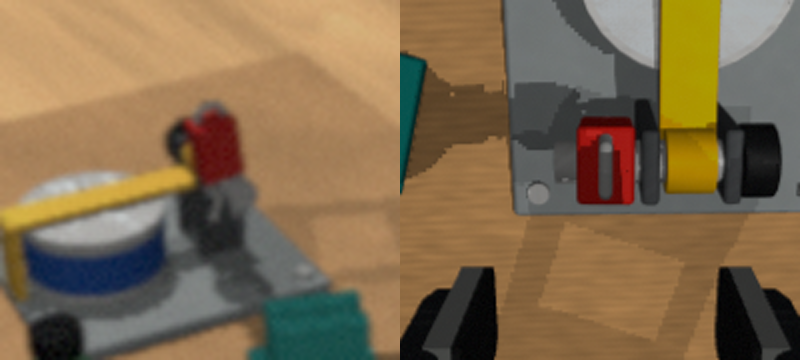

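The clip sits upright on the shank at (606,160) in the right-hand panel, and the knob is against the lug at (745,160). The gripper is clear of everything.

```bash
python3 -c "
from plant import r
print(r.job_done())"
```

```text
the job is handed in; nothing more can be done
None
```

The locking pin is pushed home against its stop and the clip's leg is through the cross hole, with the red grip down on the shank. The force peaked during the final press at about 13 N, and the gripper let go and moved clear before I handed the job in at about 15 s. The hand-in gave no verdict.

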